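Start a flange nut on the stud of a felt-wheel stand

TASK

Put the brass flange nut, flange down, over the stud of the green stand. Its thread must be started gently: resting lightly on the stud's thread, back the nut off (counter-clockwise from above) until it drops in, unless it has done so already, then turn it forward (clockwise) until its flange lies down on the washer over the felt wheel. Never force the nut if it jams, leave the other things on the bench where they are, and let go at the end.

Things in the scene. Friction and masses are not known exactly. Their poses are not given: they have to be found in the camera images.
- nut: Loose brass hexagon flange nut, about 0.22 kg, standing flange down on the bench. Origin: centre of its underside, z up along the bore. Flange at the bottom: 64 mm diameter, 6 mm thick. Above it a hexagon, 46 mm across flats, from 6 to 30 mm height. Its flats face the body's x axis and every 60 degrees from it. Through bore 35 mm.
- nut_lugs (a point): Point on the nut's axis, 18 mm above its underside, level with the undersides of three thread lugs in the bore: 120 degrees apart, the first on the nut's x axis, 13 degrees wide, 3 mm thick, reaching in to 12.6 mm from the axis. They ride on the stud's thread. The nut has about 1.6 mm play to each side on the stud.
- stand: Fixed stand: green plate 120 x 90 x 12 mm, on it a felt wheel (69 mm diameter, 18 mm), a steel washer (66 mm diameter, 3 mm) and a fixed upright steel stud through the middle. Origin: centre of the plate's underside, z up. Right-handed three-start thread, 32 mm over its crests: clockwise from above sinks the nut, 23.7 mm a turn.
- seat (a point): Centre of the washer's upper face, on the stud's axis, 33 mm above the bench: where the underside of the nut ends up. Axes as the stand's. Heights below are of the nut's underside over this face.
- stud_tip (a point): Top of the stud's tapered tip, 12 mm wide, on its axis, 89 mm above the bench. Below the taper (7 mm long) a plain round pilot of 22 mm diameter reaches down to the thread, which begins 27 mm below this point.
- thread_top (a point): Stud axis where the thread begins, 29 mm over the washer. Three thread starts, 120 degrees apart, turned by an unknown, unreported angle. The nut let on at random rests at 8 to 12 mm. Clockwise there soon jams against stops beside the starts. Backed off counter-clockwise it climbs 1.9 mm a radian to about 11 mm, at most 120 degrees in all, then drops about 7 mm.
- dropped_in (a point): Stud axis 4 mm over the washer: about here (3.5 to 4.5 mm) is the nut's underside once dropped into the thread. The stops block it at most 0.2 rad further back; 50 to 75 degrees clockwise take it down to the washer. It may meet the gaps at once, without backing off; or rest first on the stops (11 to 12 mm), whence backing off drops it by only 3 mm, onto the ridges: then go on.
- compound_green: Bystander: bar of polishing compound, green and white, 35 x 60 x 33 mm, origin under its centre.
- paste_tin: Bystander: open tin with pink paste, 65 mm diameter, 28 mm high, origin under its centre.
- felt_bob: Bystander: pale felt bob, 48 mm diameter, 46 mm high, origin under its centre.
Mind the look-alikes: they are no part of the job. What is meant by the nut is not black or red, and is the smaller of those in its own colour.

How it is judged (in metres and radians):
On the way, in this order (a step that is already met when the one before it is completed fails the run):
1. the nut is over the stud, lying on or just above the thread, upright (horizontal distance between nut and seat below 0.003 m and angle between nut's own z axis and vertical below 0.08 rad and z of nut in the frame of seat below 0.022 m).
2. the nut has dropped into the thread (horizontal distance between nut and seat below 0.003 m and angle between nut's own z axis and vertical below 0.08 rad and z of nut in the frame of seat below 0.006 m), for 0.2 s.
At the end, for the whole second after the job is handed in: The nut is on the stud, upright, its flange down on the washer (underside within 1.5 mm of it, axis within 3 mm of the stud's), at rest and released (horizontal distance between nut and seat below 0.003 m and angle between nut's own z axis and vertical below 0.08 rad and z of nut in the frame of seat below 0.0015 m and linear speed of nut below 0.01 m/s); the robot touches nothing.
It fails at once if the nut is forced against the stand or its stud (more than 50 N) (contact force between nut and stand above 50 N).
It fails at once if a bystander is moved by more than 20 mm (distance of compound_green from where it was at the start of the episode above 0.02 m).
It fails at once if a bystander is moved by more than 20 mm (distance of paste_tin from where it was at the start of the episode above 0.02 m).
It fails at once if a bystander is moved by more than 20 mm (distance of felt_bob from where it was at the start of the episode above 0.02 m).
It also fails if it takes over 72 s, if anything falls off the work surface, if the arm or the gripper's body presses on something with over 40 N, if the wrist force passes 120 N, or if a joint passes its speed limit or range.

ROBOT

A 6-joint arm with a two-finger parallel gripper is mounted at the origin on a cart in front of the work surface, level with it; the furniture and walls round the work are solid. World frame = base frame: x ahead of the robot, y to its left, z up, the work surface at z = 0. Lengths are in m, angles in degrees, forces in N, time in s.
With the tool pointing down it reaches from about 0.35 to 0.775 m from the base axis. Payload 7.3 kg.
Tool frame: the origin (TCP) lies midway between the tips of the shut fingers; the grasp point (between the pads) lies 19 mm behind it (ctrl.grip_depth is the distance from the TCP to the grasp point, in m); z points along the fingers, y is the direction in which the jaws open and shut (so a half turn about z gives the same grasp; the last joint's range is limited). The gripper opens to 92 mm and grips with 3 to 60 N. Pads are 19 mm wide; open, the fingers measure 130 mm over their backs; the gripper's body (75 mm by 190 mm) begins 47 mm behind the grasp point.
Start: joints at [-8.365, 19.595, 87.324, -0, 73.075, -8.365], TCP at [0.525, 0, 0.227] pointing down, gripper open.
Joint ranges: [-145.02, 145.02], [-44.19, 115.74], [2.07, 154.8], [-57.11, 237.11], [16.16, 152.29], [-177.93, 177.93]. Speed limits (degrees/s): [147.25, 147.25, 180, 180, 180, 180].

INTERFACE

Orientations are given as a 3x3 rotation matrix whose columns are the frame's x, y, z axes.
In Python, from station import ctrl gives the robot as it stands. The module is installed in compiled form; this text tells all that it offers.
- The arm moves only by the tool jog_arm, never from a script. Its argument "steps" is a list of rows, each a list of 3 entries, a list of its own where there are three numbers: the shift along the world's x, y, z in cm, then the turn, a rotation vector about the world's x, y, z in rad, then the closure, from 0 (fully open) to 1 (shut). A call has 1 to 5 rows; each row shifts and turns the commanded pose from where the row before left it; what a row does not reach is not made up. A row lasts 1/12 s, in which the tool goes at most 41.7 mm and 7.16 degrees, less where a joint would pass 70% of its speed; a pose out of reach is approached as far as the arm can. A call with a gripper value outside its range is refused whole. The fingers move at their own pace and stop on an object; the grip force is fixed at half the most. Time passes only in rows, so rows that do not move let the fingers close. It gives the time, the measured TCP pose, the force and the opening at its end, in the units of the state.
- ctrl.observe(): the state, without advancing time (a new reading comes with each control period).
- ctrl.capture(name): name is "scene" or "side" or "wrist"; returns a dict with "pixels" (420x560x3 uint8, blue, green, red), "range_z" (420x560 float32, m along the optical axis (not along the pixel's ray), 0 where there is no reading), "K" (3x3 intrinsics, pixels), "rvec" (rotation vector, rad) and "tvec" (3), from world to camera coordinates, as OpenCV has them. Camera axes: x right, y down, z forward; pixel columns grow to the right and rows downward; lengths in m; the calibration is good to about 2 mm. The wrist camera is an equidistant fisheye: a pixel r from the principal point sees the ray r / f radians off the axis. A picture is of the moment at which its call begins.
- ctrl.finish_job(): hands the job in, once; it reports no verdict.
The state is a dict: "time": time; "joint_positions": joint angles; "joint_velocities": joint speeds; "effort": joint torques, N m; "tcp_pos": TCP position; "tool_rot": TCP orientation; "ft_force": force on the tool from outside, world axes, zero at the start; "moment": the same for the moment, N m; "opening": opening from 0.0 (shut) to 1.0 (fully open).
Only numpy, scipy, OpenCV 4.12 (cv2) and the standard library are available. Lean on these libraries where they do the work, as an engineer would, in place of code of your own. Each camera call takes 0.05 s, during which the arm holds its last target.

## Working session

There is one attempt and no reset: what is moved stays moved. The work goes in short steps, Python scripts to look and compute and a tool call to move; the robot and the scene stay as the last step left them, time stands still between calls to the robot, and variables do not carry over. Pictures are saved under pics/ and viewed, and the job is handed in when it is done.

Besides the shell and the picture viewer there is one more tool, called after ">>>" by a JSON object that holds its "op" and its "data". jog_arm: Moves the arm, as the interface text tells. Its arguments: {"type":"object","properties":{"steps":{"type":"array","items":{"type":"array"}}},"required":["steps"]}

```bash
mkdir -p pics
cat > h.py <<'E'
import numpy as np,cv2
from station import ctrl
def cap(n,f=None):
    c=ctrl.capture(n)
    if f: cv2.imwrite('pics/'+f,c['pixels'])
    return c
def world(c,fisheye=False):
    K=c['K'];z=c['range_z'];h,w=z.shape
    u,v=np.meshgrid(np.arange(w),np.arange(h))
    x=(u-K[0,2])/K[0,0];y=(v-K[1,2])/K[1,1]
    if fisheye:
        r=np.hypot(x,y);s=np.where(r>1e-6,np.tan(np.minimum(r,1.5))/np.maximum(r,1e-6),1);x=x*s;y=y*s
    P=np.stack([x*z,y*z,z],-1)
    R=cv2.Rodrigues(np.array(c['rvec'],float))[0];t=np.array(c['tvec']).ravel()
    W=(P-t)@R
    W[z==0]=np.nan
    return W
E
python3 - <<'E'
from h import *
for n in("scene","side","wrist"):
    c=cap(n,n+'0.png')
    W=world(c,n=='wrist')
    np.savez('/tmp/%s0.npz'%n,W=W,p=c['pixels'],K=c['K'],rvec=c['rvec'],tvec=c['tvec'])
    print(n,c['K'].tolist(),np.nanmin(W.reshape(-1,3),0),np.nanmax(W.reshape(-1,3),0))
print(ctrl.observe())
E
```

```text
scene [[497.8221415597945, 0.0, 282.4390868839593], [0.0, 497.8221415597945, 211.27000873089327], [0.0, 0.0, 1.0]] [-0.05999599 -0.61788913 -0.75135158] [4.10534516 3.12399921 0.53691534]
side [[406.3551541426642, 0.0, 279.11889223116907], [0.0, 406.3551541426642, 207.89487911107287], [0.0, 0.0, 1.0]] [-0.55742233 -0.56106102 -0.737569  ] [3.84343683 3.14063156 0.72832862]
wrist [[325.19226210127806, 0.0, 277.81474267877775], [0.0, 325.19226210127806, 213.2575973702656], [0.0, 0.0, 1.0]] [-0.54844369 -1.8533252  -0.72675484] [2.78377817 0.70432516 0.34853598]
{'time': 0.15, 'joint_positions': array([-8.36460223e+00,  1.96261792e+01,  8.73627984e+01,  9.05724128e-04,
        7.30734982e+01, -8.36716052e+00]), 'joint_velocities': array([-0.14175299, -0.09230961, -0.22331691,  0.03755785, -0.04365079,
       -0.02484308]), 'effort': array([ 7.52666965e-04, -4.31470585e+01, -2.44352603e+01,  7.18239485e-02,
        5.38185902e-02, -1.32920518e-04]), 'tcp_pos': array([5.24717022e-01, 7.40575281e-05, 2.26225788e-01]), 'tool_rot': array([[-3.99465168e-05,  9.99999420e-01, -1.07660828e-03],
       [ 9.99999984e-01,  4.01334233e-05,  1.73585759e-04],
       [ 1.73628866e-04, -1.07660133e-03, -9.99999405e-01]]), 'ft_force': array([-0.05054266,  0.22267433,  1.46040523]), 'moment': array([-0.02910156,  0.03135158,  0.02116947]), 'opening': 0.999885232750404}
```

View pics/scene0.png

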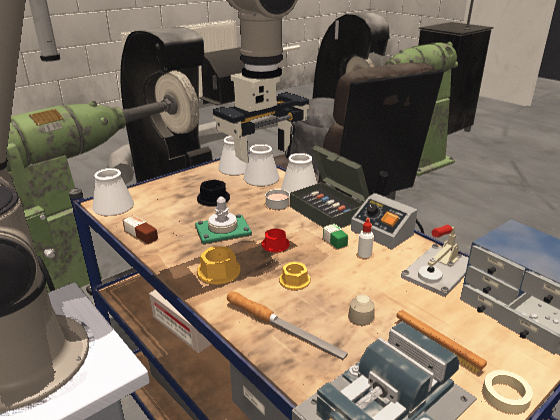

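View pics/wrist0.png

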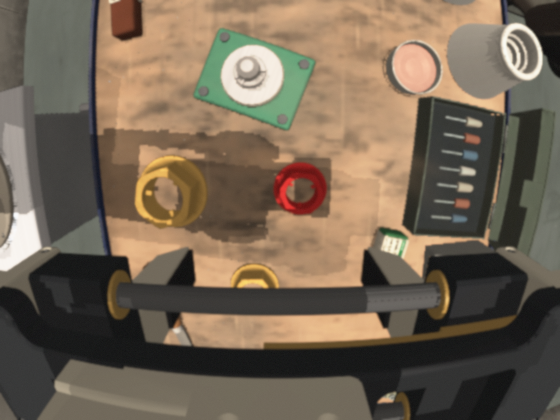

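View pics/side0.png

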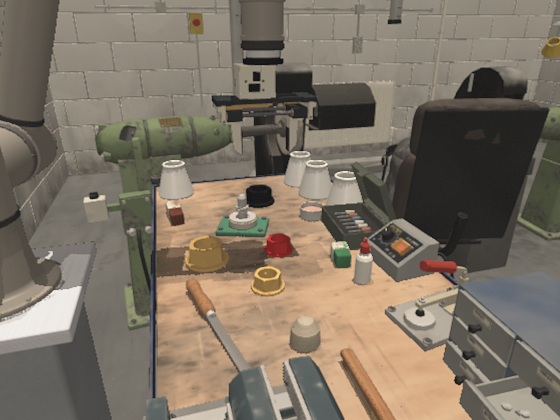

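The scene picture shows the small brass nut at about (294,275), a larger brass look-alike at (218,265), a red one at (275,240) and the green stand at (223,225). The wrist view shows the stand at (252,75) and the target nut partly hidden at (255,280). Next I'll measure them from depth.

```bash
cat > loc.py <<'E'
from h import *
from scipy.optimize import least_squares
def circ(p):
    f=lambda q:np.hypot(p[:,0]-q[0],p[:,1]-q[1])-q[2]
    r=least_squares(f,[*p[:,:2].mean(0),.03],loss='soft_l1',f_scale=.001);return r.x,np.sqrt(np.mean(r.fun**2))
E
python3 - <<'E'
from loc import *
for n,reg in(("scene",(276,258,316,295)),("side",(246,262,290,298)),("scene",(190,245,245,285)),("scene",(190,190,255,245)),("side",(210,190,275,238))):
    d=np.load(f'/tmp/{n}0.npz');W=d['W'];p=d['p']
    a=reg;w=W[a[1]:a[3],a[0]:a[2]].reshape(-1,3);c=cv2.cvtColor(p,cv2.COLOR_BGR2HSV)[a[1]:a[3],a[0]:a[2]].reshape(-1,3)
    m=(w[:,2]>.004);w=w[m];c=c[m]
    print(n,reg,len(w),np.percentile(w,[1,50,99],axis=0).round(4).tolist())
    print(np.histogram(w[:,2],bins=np.arange(0,.1,.003))[0])
E
```

```text
scene (276, 258, 316, 295) 568 [[0.4636, -0.1647, 0.0042], [0.4877, -0.141, 0.0187], [0.515, -0.112, 0.0298]]
[  0  82  61  42  42  49  51  47  76 114   4   0   0   0   0   0   0   0
   0   0   0   0   0   0   0   0   0   0   0   0   0   0   0]
side (246, 262, 290, 298) 742 [[0.4628, -0.1648, 0.0045], [0.4906, -0.1464, 0.0185], [0.5221, -0.1125, 0.0315]]
[  0  72 138  51  53  50  56  69  61  89 103   0   0   0   0   0   0   0
   0   0   0   0   0   0   0   0   0   0   0   0   0   0   0]
scene (190, 245, 245, 285) 1225 [[0.3487, -0.0501, 0.0047], [0.3842, -0.0228, 0.0241], [0.4282, 0.0242, 0.0427]]
[  0  72 223  61  65  60  61  69  69  78  56  84  81 198  48   0   0   0
   0   0   0   0   0   0   0   0   0   0   0   0   0   0   0]
scene (190, 190, 255, 245) 1660 [[0.4312, 0.07, 0.0045], [0.4938, 0.1202, 0.0156], [0.6024, 0.2915, 0.0853]]
[  0  74 213 397 129  68  61  49  68  96 207  48  28  14   5  12  16  14
  13  32  16  10  10  10  11  10  15  11  14   9   0   0   0]
side (210, 190, 275, 238) 1641 [[0.427, 0.0136, 0.0051], [0.506, 0.1198, 0.019], [0.6064, 0.291, 0.0863]]
[  0  47 125 223 310  90  63  59  63  86 104 166  43  40  34   8  11  15
  11  12  32   8  11   8  12  10  13  11  12  12   2   0   0]
```

Run:
```python
from h import *
for n in("wrist","scene","side"):
    d=np.load(f'/tmp/{n}0.npz');R=cv2.Rodrigues(d['rvec'])[0];print(n,-R.T@d['tvec'].ravel(),R[2])
# height map from scene+side, x .3-.8,y -.4..0.4
W=np.concatenate([np.load(f'/tmp/{n}0.npz')['W'].reshape(-1,3) for n in("scene","side")])
W=W[np.isfinite(W).all(1)]
m=(W[:,2]>.01)&(W[:,2]<.4);W=W[m]
H=np.zeros((30,40),int)
for x,y,z in W:
    i=int((x-.25)/.02);j=int((y+.4)/.02)
    if x>=.25 and y>=-.4 and i<30 and j<40:H[i,j]=max(H[i,j],int(z*1000))
print('y',[int(-40+2*j) for j in range(40)])
for i in range(30):print('%.2f'%(.25+.02*i),' '.join('%3d'%v for v in H[i]))
```

```text
wrist [0.52511343 0.07626479 0.38468921] [-0.00128943 -0.28037541 -0.95988956]
scene [-0.06721731 -0.74842106  0.61694705] [ 0.5714665   0.6645738  -0.48142258]
side [ 0.33990248 -0.76814382  0.4440276 ] [ 0.24584564  0.88456599 -0.39636212]
y [-40, -38, -36, -34, -32, -30, -28, -26, -24, -22, -20, -18, -16, -14, -12, -10, -8, -6, -4, -2, 0, 2, 4, 6, 8, 10, 12, 14, 16, 18, 20, 22, 24, 26, 28, 30, 32, 34, 36, 38]
0.25   0   0   0   0   0   0   0   0   0   0   0   0   0   0   0   0   0   0   0   0   0   0   0   0   0   0   0   0   0   0   0   0   0   0   0   0   0   0   0   0
0.27   0   0   0   0   0   0   0   0   0   0   0   0   0   0   0   0   0   0   0   0   0   0   0   0   0   0   0   0   0   0   0   0   0   0   0   0   0   0   0   0
0.29  10   0   0   0   0   0   0   0   0   0   0   0   0   0   0   0   0   0   0   0   0   0   0   0   0   0   0   0   0   0   0   0   0   0   0   0   0   0   0  37
0.31   0   0   0   0   0   0   0   0   0   0   0   0   0   0   0   0   0   0   0   0   0   0   0   0   0   0   0   0   0  29  32  34  33  33  31   0   0   0  57  96
0.33   0   0   0   0   0
[... 3565 characters left out ...]
  56   0  65  96   0  93  95   0  44  97
0.77 133   0  11  42  97  83  12  13   0   0  75  75  76  77  77  76 142 150 154 153 153 154 153 154 154 154  80  97   0  96  96   0  39  96  96  97  94   0   0  45
0.79 133   0  11  18  64  16  14  20   0   0  77  77  77  77  77  77  82 100 103 108 114 117 118 122 123 126  94  96  93  97  97   0   0   0  47   0   0   0   0   0
0.81 133   0   0  11   0  11  10   0   0   0  76  76  76  76  75   0   0   0  54  59  63  66  70  73  77  79  45  95  94  96   0   0   0   0   0   0   0   0   0   0
0.83 132   0   0   0   0   0   0   0   0   0   0  33  32   0   0   0   0   0   0   0   0   0   0   0   0   0   0   0   0   0   0   0   0   0   0   0   0   0   0   0
```

>>> {"op": "jog_arm", "data": {"steps": [[[0, -4, 0], [0, 0, 0], 0], [[0, -4, 0], [0, 0, 0], 0], [[0, -4, 0], [0, 0, 0], 0], [[0, -4, 0], [0, 0, 0], 0], [[0, -4, 0], [0, 0, 0], 0]]}}

```text
time: 0.57
tcp_pos: [0.5246, -0.2017, 0.2266]
tool_rot: [[-0.0, 1.0, -0.0], [1.0, 0.0, 0.0], [0.0, -0.0, -1.0]]
ft_force: [0.9, -0.1, 0.2]
opening: 1.005
```

Run:
```python
from h import *
c=cap("wrist",'wrist1.png');W=world(c,True)
np.savez('/tmp/wrist1.npz',W=W,p=c['pixels'],K=c['K'],rvec=c['rvec'],tvec=c['tvec'])
```

```text
(no output)
```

View pics/wrist1.png

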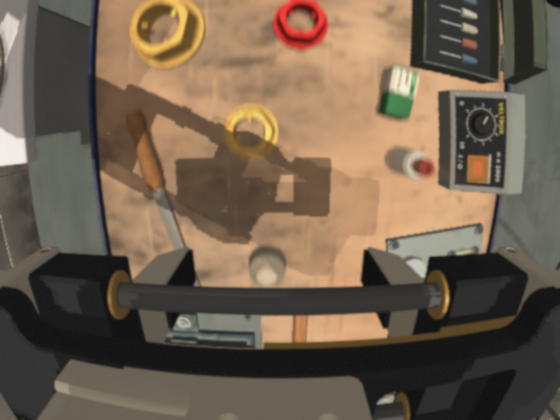

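The small brass nut now lies in full view at about (251,130), part shaded. I'll rectify the wrist pictures to top views and fit the nut and stand.

```bash
cat >> h.py <<'E'
def ortho(p,K,rvec,tvec,cx,cy,z,half=.05,n=400):
    # image row down = -y, col right=+x
    g=np.linspace(-half,half,n);X,Y=np.meshgrid(cx+g,cy-g)
    P=np.stack([X,Y,np.full_like(X,z)],-1)
    R=cv2.Rodrigues(np.array(rvec,float))[0];C=P@R.T+np.array(tvec).ravel()
    r=np.hypot(C[...,0],C[...,1]);th=np.arctan2(r,C[...,2])
    u=K[0,2]+K[0,0]*th*C[...,0]/r;v=K[1,2]+K[1,1]*th*C[...,1]/r
    return cv2.remap(p,u.astype(np.float32),v.astype(np.float32),cv2.INTER_CUBIC)
E
python3 - <<'E'
from loc import *
d=np.load('/tmp/wrist1.npz');W=d['W']
w=W[95:165,215:290].reshape(-1,3)
print(np.histogram(w[:,2],bins=np.arange(-.01,.04,.002)))
t=w[(w[:,2]>.026)];print('top',len(t),circ(t),t.mean(0))
f=w[(w[:,2]>.0035)&(w[:,2]<.008)];print('fl',len(f),circ(f))
# flange outer: max radius around
o1=ortho(d['p'],d['K'],d['rvec'],d['tvec'],.49,-.138,.03)
o2=ortho(d['p'],d['K'],d['rvec'],d['tvec'],.49,-.138,.006)
cv2.imwrite('pics/o1.png',np.hstack([o1,o2]))
d=np.load('/tmp/wrist0.npz');W=d['W']
w=W[20:140,185:325].reshape(-1,3)
for a,b in((.009,.015),(.030,.036),(.05,.1)):
  t=w[(w[:,2]>a)&(w[:,2]<b)];print(a,len(t),circ(t) if len(t)>10 else 0,t.mean(0),np.percentile(t,[2,98],axis=0).round(4).tolist())
o=[ortho(d['p'],d['K'],d['rvec'],d['tvec'],.485,.12,z) for z in(.033,.089)]
cv2.imwrite('pics/o2.png',np.hstack(o))
E
```

```text
(array([   0,    0,    0,   13, 1476, 2010,   50,  224,  551,   30,    9,
         12,    8,    7,   16,   42,   24,   14,   16,  224,  481,   16,
          0,    0]), array([-0.01 , -0.008, -0.006, -0.004, -0.002,  0.   ,  0.002,  0.004,
        0.006,  0.008,  0.01 ,  0.012,  0.014,  0.016,  0.018,  0.02 ,
        0.022,  0.024,  0.026,  0.028,  0.03 ,  0.032,  0.034,  0.036,
        0.038]))
top 737 (array([ 0.49347758, -0.13446471,  0.02105069]), np.float64(0.0020772154228536166)) [ 0.49293593 -0.13449022  0.03032954]
fl 777 (array([ 0.49233587, -0.13467111,  0.02890437]), np.float64(0.0024882815270481817))
0.009 4414 (array([0.49676099, 0.12870239, 0.04815374]), np.float64(0.008771928150127797)) [0.49903602 0.12462421 0.01233921] [[0.4357, 0.073, 0.0099], [0.5587, 0.1796, 0.0142]]
0.03 2076 (array([0.49619876, 0.12868403, 0.02642101]), np.float64(0.0047220380356255386)) [0.49816702 0.12550617 0.03340625] [[0.4671, 0.0971, 0.0307], [0.5271, 0.1577, 0.0351]]
0.05 807 (array([0.49769014, 0.12601434, 0.00975803]), np.float64(0.003734191387547729)) [0.49836037 0.12474023 0.07453144] [[0.4828, 0.1126, 0.0539], [0.5111, 0.14, 0.0905]]
```

View pics/o1.png

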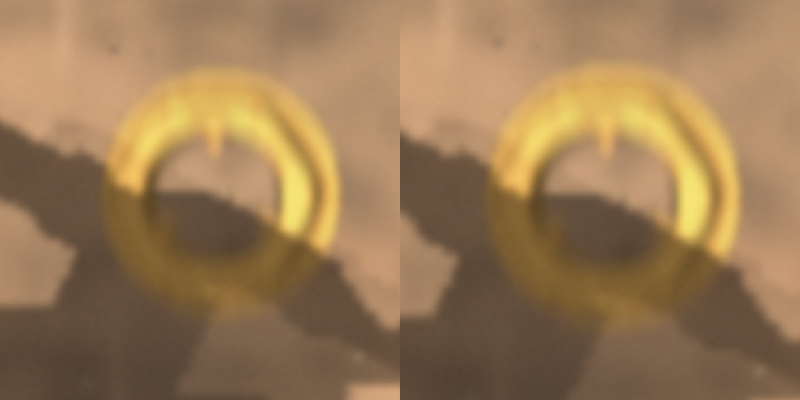

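View pics/o2.png

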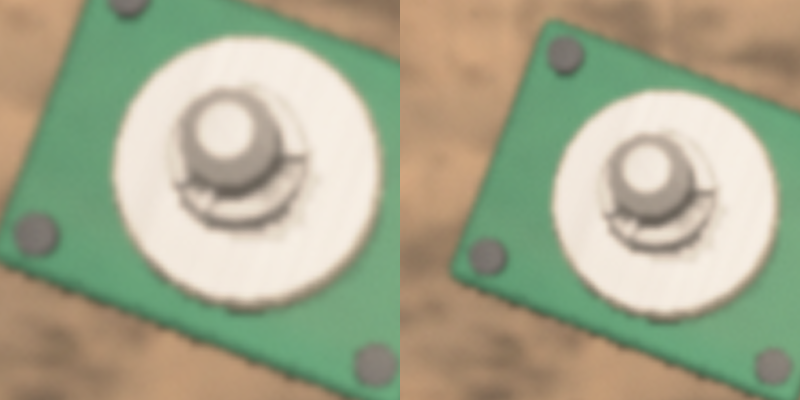

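The rectified nut view has a lug at +y and flats facing about 30° and 90°. In the stand views the washer and stud tip agree on (0.497, 0.127). I'll fit the hexagon's centre and angle from depth.

```bash
cat > hexfit.py <<'E'
from loc import *
def hexfit(W,reg,zlo,zhi,ztop,c0,r_out=.023/np.cos(np.pi/6)):
    w=W[reg[1]:reg[3],reg[0]:reg[2]].reshape(-1,3);t=w[(w[:,2]>zlo)&(w[:,2]<zhi)][:,:2]
    best=None
    g=np.linspace(-.006,.006,25)
    for a in np.radians(np.arange(0,60,1.)):
        n=np.stack([np.cos(a+np.arange(6)*np.pi/3),np.sin(a+np.arange(6)*np.pi/3)])
        for dx in g:
            for dy in g:
                q=t-np.array(c0)-[dx,dy]
                rad=(q@n).max(1);rr=np.hypot(q[:,0],q[:,1])
                cost=np.maximum(rad-.0232,0).clip(0,.004).mean()+np.maximum(.0173-rr,0).clip(0,.004).mean()
                if best is None or cost<best[0]:best=(cost,c0[0]+dx,c0[1]+dy,np.degrees(a))
    return best,len(t)
E
python3 - <<'E'
from hexfit import *
W=np.load('/tmp/wrist1.npz')['W']
print(hexfit(W,(215,95,290,165),.028,.034,.03,(.493,-.1355)))
E
```

```text
((np.float64(1.4257821492784984e-06), np.float64(0.4935), np.float64(-0.1345), np.float64(33.0)), 721)
```

>>> {"op": "jog_arm", "data": {"steps": [[[-0.6, 1.3, -2], [0, 0, -0.105], 0], [[-0.6, 1.3, -2], [0, 0, -0.105], 0], [[-0.6, 1.3, -2], [0, 0, -0.105], 0], [[-0.6, 1.3, -2], [0, 0, -0.105], 0], [[-0.7, 1.4, -2], [0, 0, -0.104], 0]]}}

```text
time: 1.03
tcp_pos: [0.4935, -0.1333, 0.1257]
tool_rot: [[0.505, 0.863, -0.0], [0.863, -0.505, 0.0], [0.0, -0.0, -1.0]]
ft_force: [0.1, 0.3, 0.1]
opening: 1.001
```

Run:
```python
from hexfit import *
c=cap("wrist",'wrist2.png');W=world(c,True)
m=(W[...,2]>.004)&(W[...,2]<.034)&(np.hypot(W[...,0]-.4935,W[...,1]+.1345)<.04)
v,u=np.nonzero(m);print(u.min(),u.max(),v.min(),v.max(),len(u))
print(hexfit(W,(0,0,560,420),.028,.034,.03,(.4935,-.1345)) if 1 else 0)
```

```text
242 313 173 246 3082
((np.float64(0.003200505323780005), np.float64(0.493), np.float64(-0.1345), np.float64(33.0)), 6506)
```

View pics/wrist2.png

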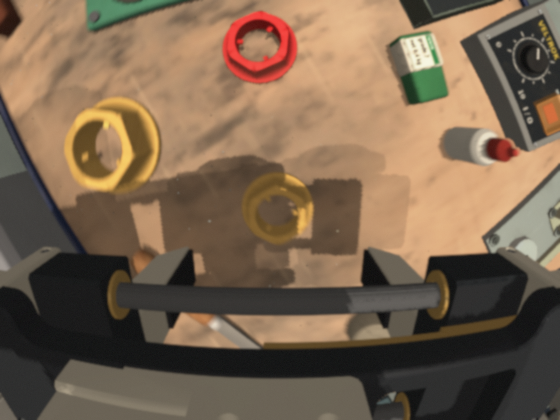

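The nut shows at (278,210), centred between the jaws; both fits agree on (0.493, -0.1345) with flats at 33° (= -27°). Descending.

>>> {"op": "jog_arm", "data": {"steps": [[[0, -0.12, -3], [0, 0, 0.05], 0], [[0, 0, -3], [0, 0, 0], 0], [[0, 0, -3], [0, 0, 0], 0], [[0, 0, -1.8], [0, 0, 0], 0], [[0, 0, -0.8], [0, 0, 0], 0]]}}

```text
time: 1.5
tcp_pos: [0.4928, -0.1347, 0.0084]
tool_rot: [[0.455, 0.891, -0.004], [0.891, -0.455, 0.002], [-0.0, -0.004, -1.0]]
ft_force: [-0.9, -0.5, 0.2]
opening: 1.001
```

>>> {"op": "jog_arm", "data": {"steps": [[[0, 0, 0], [0, 0, 0], 0.3], [[0, 0, 0], [0, 0, 0], 0.5], [[0, 0, 0], [0, 0, 0], 0.6], [[0, 0, 0], [0, 0, 0], 0.7], [[0, 0, 0], [0, 0, 0], 0.7]]}}

```text
time: 1.92
tcp_pos: [0.4948, -0.1355, 0.0119]
tool_rot: [[0.456, 0.89, 0.002], [0.89, -0.456, -0.001], [0.0, 0.002, -1.0]]
ft_force: [-0.8, -0.8, 1.3]
opening: 0.687
```

>>> {"op": "jog_arm", "data": {"steps": [[[0, 0, -0.2], [0, 0, 0], 0.7], [[0, 0, 0], [0, 0, 0], 0.7], [[0, 0, 0], [0, 0, 0], 0.7], [[0, 0, 0], [0, 0, 0], 0.7]]}}

```text
time: 2.25
tcp_pos: [0.4938, -0.1351, 0.0089]
tool_rot: [[0.456, 0.89, -0.0], [0.89, -0.456, 0.0], [-0.0, -0.0, -1.0]]
ft_force: [-1.7, 0.2, 2.7]
opening: 0.497
```

>>> {"op": "jog_arm", "data": {"steps": [[[0, 0, 0], [0, 0, 0], 0.8], [[0, 0, 1], [0, 0, 0], 0.8], [[0, 0, 3], [0, 0, 0], 0.8], [[0, 0, 4], [0, 0, 0], 0.8], [[0, 0, 4], [0, 0, 0], 0.8]]}}

```text
time: 2.67
tcp_pos: [0.4932, -0.1348, 0.1298]
tool_rot: [[0.456, 0.89, -0.002], [0.89, -0.456, 0.001], [-0.0, -0.002, -1.0]]
ft_force: [0.5, -0.9, -2.7]
opening: 0.499
```

>>> {"op": "jog_arm", "data": {"steps": [[[0, 2.5, 0], [0, 0, 0], 0.8], [[0, 3.5, 0], [0, 0, 0], 0.8], [[0, 3.5, 0], [0, 0, 0], 0.8], [[0, 3.5, 0], [0, 0, 0], 0.8], [[0, 3.5, 0], [0, 0, 0], 0.8]]}}

```text
time: 3.08
tcp_pos: [0.4937, 0.0313, 0.1294]
tool_rot: [[0.457, 0.889, 0.001], [0.889, -0.457, -0.0], [0.0, 0.001, -1.0]]
ft_force: [1.2, 0.3, -2.2]
opening: 0.499
```

>>> {"op": "jog_arm", "data": {"steps": [[[0.1, 3.0, 0], [0, 0, 0], 0.8], [[0.1, 3, 0], [0, 0, 0], 0.8], [[0.1, 2.2, 0], [0, 0, 0], 0.8], [[0, 1.5, 0], [0, 0, 0], 0.8], [[0, 0, 0], [0, 0, 0], 0.8]]}}

```text
time: 3.5
tcp_pos: [0.4967, 0.1295, 0.1291]
tool_rot: [[0.454, 0.891, 0.0], [0.891, -0.454, 0.001], [0.001, -0.0, -1.0]]
ft_force: [0.1, 0.2, -2.7]
opening: 0.498
```

Run:
```python
from h import *
ims=[]
for n in("scene","side","wrist"):
    c=cap(n,n+'3.png');W=world(c,n=='wrist');np.savez('/tmp/%s3.npz'%n,W=W,p=c['pixels'],K=c['K'],rvec=c['rvec'],tvec=c['tvec'])
    if n!='wrist':
        R=cv2.Rodrigues(c['rvec'])[0];q=c['K']@(R@np.array([.497,.127,.1])+c['tvec'].ravel());u,v=(q[:2]/q[2]).astype(int)
        ims.append(cv2.resize(c['pixels'][v-45:v+45,u-45:u+45],(400,400),interpolation=cv2.INTER_CUBIC));print(u,v)
cv2.imwrite('pics/z3.png',np.hstack(ims))
s=ctrl.observe();print(s['tcp_pos'],s['joint_positions'])
```

```text
220 192
241 190
[0.4968865  0.12634943 0.12887882] [ 5.71313293e+00  2.41904832e+01  9.72524382e+01 -3.00096557e-02
  5.85630512e+01  3.28670205e+01]
```

View pics/z3.png

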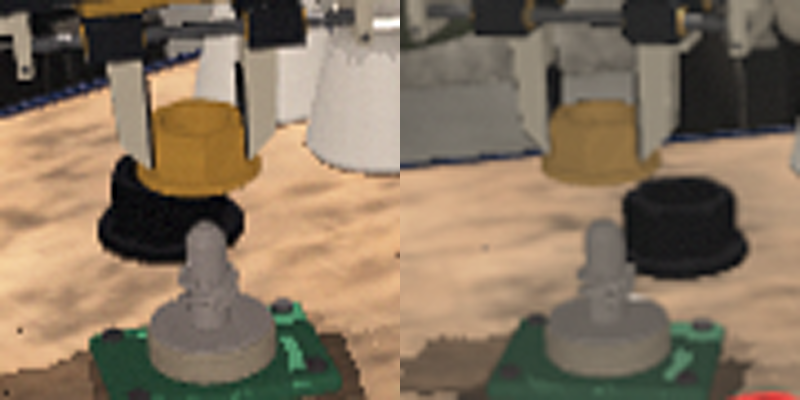

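View pics/wrist3.png

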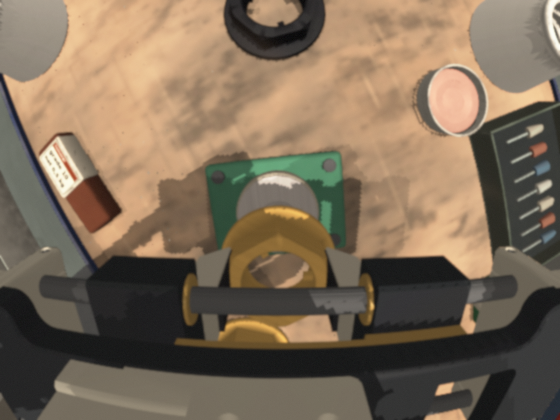

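Run:
```python
from loc import *
def fr(p,r):
    f=lambda q:np.hypot(p[:,0]-q[0],p[:,1]-q[1])-r
    s=least_squares(f,[.497,.127],loss='soft_l1',f_scale=.0007);return s.x.round(4),np.sqrt(np.mean(s.fun**2)).round(4),len(p)
for n in("scene","side"):
    d=np.load(f'/tmp/{n}3.npz');W=d['W'];p=d['p'].astype(int)
    R=cv2.Rodrigues(d['rvec'])[0];cam=-R.T@d['tvec'].ravel()
    w=W.reshape(-1,3);c=p.reshape(-1,3)
    near=np.hypot(w[:,0]-.497,w[:,1]-.127)<.045
    brass=near&(w[:,2]>.10)&(c[:,2]-c[:,0]>60)
    b=w[brass];print(n,'nut z',np.percentile(b[:,2],[1,50,99]).round(4))
    z0=np.percentile(b[:,2],1)
    fl=b[(b[:,2]<.1255)];v=fl[:,:2]-[.497,.127];fl=fl[(np.hypot(v[:,0],v[:,1])>.027)&(v@(cam[:2]-[.497,.127])>0)]
    print(' flange',fr(fl,.032))
    f=w[near&(w[:,2]>.014)&(w[:,2]<.029)];print(' felt',fr(f,.0345))
    pl=w[near&(w[:,2]>.064)&(w[:,2]<.081)];print(' pilot',fr(pl,.011))
    f=w[near&(w[:,2]>.09)&(w[:,2]<.09)]
d=np.load('/tmp/wrist3.npz');W=d['W'].reshape(-1,3)
near=np.hypot(W[:,0]-.497,W[:,1]-.127)<.045
b=W[near&(W[:,2]>.1)&(W[:,2]<.16)];print(np.histogram(b[:,2],bins=np.arange(.1,.16,.004)))
o=[ortho(d['p'],d['K'],d['rvec'],d['tvec'],.497,.127,z) for z in(.126,.033)]
cv2.imwrite('pics/o3.png',np.hstack(o))
```

```text
scene nut z [0.1202 0.1402 0.2258]
 flange (array([0.4967, 0.1298]), np.float64(0.0018), 71)
 felt (array([0.4961, 0.1278]), np.float64(0.0023), 182)
 pilot (array([0.496 , 0.1276]), np.float64(0.0018), 60)
side nut z [0.1213 0.1398 0.2243]
 flange (array([0.4965, 0.1294]), np.float64(0.0012), 41)
 felt (array([0.4963, 0.1293]), np.float64(0.0017), 160)
 pilot (array([0.4962, 0.1292]), np.float64(0.0014), 61)
(array([   0,    0,    0,    0,    0,  163, 2043,  308,  360,  408,  593,
        519, 2694,  295]), array([0.1  , 0.104, 0.108, 0.112, 0.116, 0.12 , 0.124, 0.128, 0.132,
       0.136, 0.14 , 0.144, 0.148, 0.152, 0.156]))
```

View pics/o3.png

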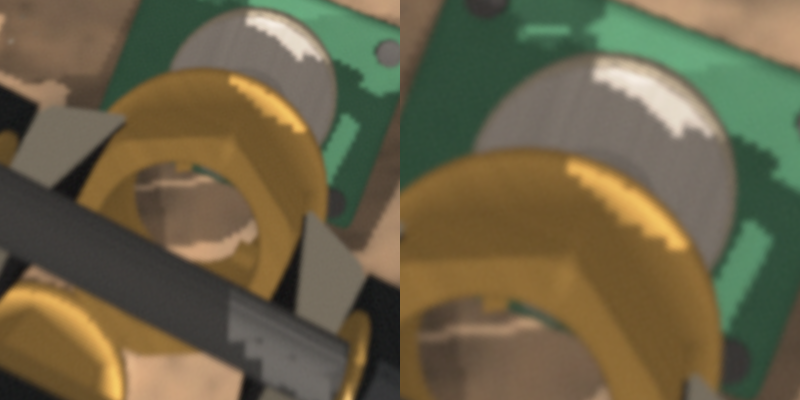

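The crop shows the nut level above the stud tip, with its lateral fits agreeing with the stud to about ±2 mm. I'll lower it to just above the tip, where parallax matters less.

>>> {"op": "jog_arm", "data": {"steps": [[[0, 0.05, -1], [0, 0, 0], 0.8], [[0, 0, -1], [0, 0, 0], 0.8], [[0, 0, -0.6], [0, 0, 0], 0.8], [[0, 0, 0], [0, 0, 0], 0.8], [[0, 0, 0], [0, 0, 0], 0.8]]}}

```text
time: 4.07
tcp_pos: [0.4966, 0.1268, 0.1019]
tool_rot: [[0.457, 0.889, -0.002], [0.889, -0.457, -0.0], [-0.001, -0.001, -1.0]]
ft_force: [-0.2, -0.3, -1.8]
opening: 0.498
```

```bash
cat > rel.py <<'E'
import sys
from h import *
t=sys.argv[1];zn=float(sys.argv[2])
ims=[]
for n in("scene","side","wrist"):
    c=cap(n,n+t+'.png')
    if n!='wrist':
        R=cv2.Rodrigues(c['rvec'])[0];q=c['K']@(R@np.array([.497,.127,.08])+c['tvec'].ravel());u,v=(q[:2]/q[2]).astype(int)
        ims.append(cv2.resize(c['pixels'][v-40:v+40,u-40:u+40],(400,400),interpolation=cv2.INTER_CUBIC))
    W=world(c,n=='wrist');np.savez('/tmp/%s%s.npz'%(n,t),W=W,p=c['pixels'],K=c['K'],rvec=c['rvec'],tvec=c['tvec'])
cv2.imwrite(f'pics/z{t}.png',np.hstack(ims))
o=[ortho(c['pixels'],c['K'],c['rvec'],c['tvec'],.497,.127,z) for z in(zn+.006,.033)]
cv2.imwrite(f'pics/o{t}.png',np.hstack(o))
s=ctrl.observe();print(s['tcp_pos'],s['ft_force'])
E
python3 rel.py 4 .094
```

```text
[0.49732034 0.12720694 0.10296463] [-0.91643194 -0.1213343  -2.3656914 ]
```

View pics/z4.png

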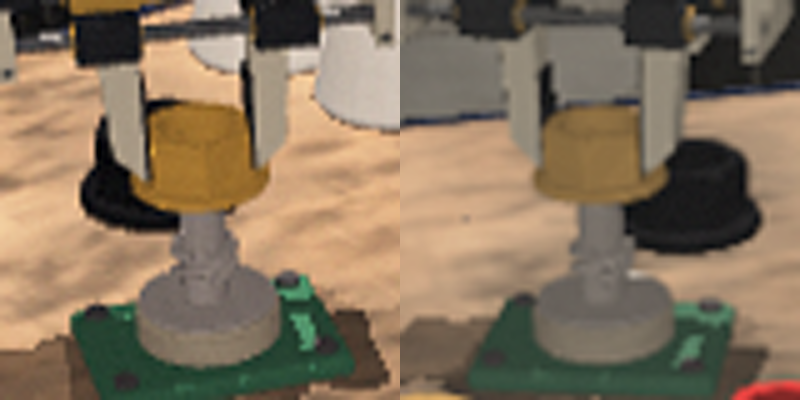

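View pics/o4.png

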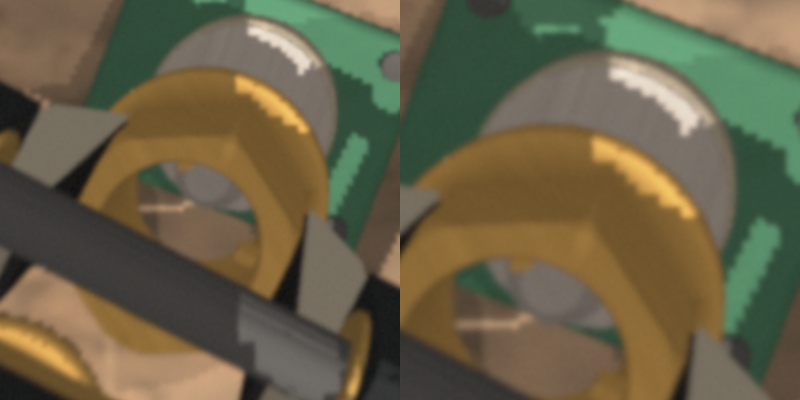

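```bash
cat > lat.py <<'E'
import sys
from h import *
t=sys.argv[1];zu=float(sys.argv[2])
# silhouettes: flange rim (r .032, zu..zu+.006), washer rim (r .033, .030...033): left/right extremes
A=[];B=[]
for n in("scene","side"):
    d=np.load(f'/tmp/{n}{t}.npz');K=d['K'];R=cv2.Rodrigues(d['rvec'])[0];tv=d['tvec'].ravel()
    W=d['W'];p=d['p'].astype(int)
    def pr(P):
        C=P@R.T+tv;return C[...,:2]/C[...,2:]*K[0,0]+K[:2,2]
    a=np.linspace(0,2*np.pi,361)
    def ring(x,y,z,r):return pr(np.stack([x+r*np.cos(a),y+r*np.sin(a),np.full_like(a,z)],-1))
    hsv=cv2.cvtColor(d['p'],cv2.COLOR_BGR2HSV)
    near=(np.hypot(W[...,0]-.497,W[...,1]-.127)<.045)
    for name,z,r,m in(("nut",zu+.003,.032,near&(hsv[...,0]>12)&(hsv[...,0]<32)&(hsv[...,1]>90)&(abs(W[...,2]-zu-.003)<.006)),
                      ("felt",.022,.0345,near&(hsv[...,1]<90)&(abs(W[...,2]-.022)<.008))):
        v,u=np.nonzero(m)
        # rows: take extreme cols per row, largest width rows
        L=u.min();Rr=u.max();
        e=[(u[v==k].min(),u[v==k].max()) for k in np.unique(v)];e=np.array(sorted(e,key=lambda q:q[0]-q[1])[:4])
        obs=e.mean();
        rg=ring(.497,.127,z,r);pred=(rg[:,0].min()+rg[:,0].max())/2-0.0
        rx=ring(.498,.127,z,r)[:,0].mean()-rg[:,0].mean();ry=ring(.497,.128,z,r)[:,0].mean()-rg[:,0].mean()
        print(n,name,'obs',obs,e.tolist(),'pred',pred.round(2),(rg[:,0].min().round(1),rg[:,0].max().round(1)),'px/mm',rx.round(3),ry.round(3))
E
python3 lat.py 4 .094; python3 lat.py 3 .120
```

```text
scene nut obs 220.375 [[207, 234], [207, 234], [207, 233], [208, 233]] pred 220.7 (np.float64(206.8), np.float64(234.6)) px/mm 0.357 -0.246
scene felt obs 222.0 [[208, 236], [208, 236], [208, 236], [208, 236]] pred 222.66 (np.float64(208.1), np.float64(237.2)) px/mm 0.345 -0.24
side nut obs 242.0 [[229, 255], [229, 255], [230, 255], [229, 254]] pred 241.91 (np.float64(228.4), np.float64(255.4)) px/mm 0.414 -0.079
side felt obs 242.5 [[229, 256], [229, 256], [229, 256], [229, 256]] pred 243.17 (np.float64(229.1), np.float64(257.3)) px/mm 0.401 -0.078
scene nut obs 219.125 [[206, 233], [206, 233], [206, 232], [206, 231]] pred 220.0 (np.float64(206.0), np.float64(234.0)) px/mm 0.361 -0.248
scene felt obs 222.0 [[208, 236], [208, 236], [208, 236], [208, 236]] pred 222.66 (np.float64(208.1), np.float64(237.2)) px/mm 0.345 -0.24
side nut obs 240.875 [[228, 254], [228, 254], [228, 254], [228, 253]] pred 241.45 (np.float64(227.8), np.float64(255.1)) px/mm 0.418 -0.08
side felt obs 242.375 [[228, 256], [229, 256], [229, 256], [229, 256]] pred 243.17 (np.float64(229.1), np.float64(257.3)) px/mm 0.401 -0.078
```

The relative offset stays uncertain by about 1–2 mm. I'll lower onto the tapered tip and pilot, and refine the centring by force.

>>> {"op": "jog_arm", "data": {"steps": [[[0, 0.1, -1], [0, 0, 0], 0.8], [[0, 0, -0.8], [0, 0, 0], 0.8], [[0, 0, -0.4], [0, 0, 0], 0.8], [[0, 0, -0.2], [0, 0, 0], 0.8], [[0, 0, 0], [0, 0, 0], 0.8]]}}

```text
time: 4.63
tcp_pos: [0.4965, 0.1283, 0.0779]
tool_rot: [[0.456, 0.89, -0.001], [0.89, -0.456, -0.0], [-0.001, -0.001, -1.0]]
ft_force: [-0.5, -0.7, -2.2]
opening: 0.5
```

>>> {"op": "jog_arm", "data": {"steps": [[[0, 0, -0.15], [0, 0, 0], 0.8], [[0, 0, -0.15], [0, 0, 0], 0.8], [[0, 0, -0.1], [0, 0, 0], 0.8], [[0, 0, 0], [0, 0, 0], 0.8]]}}

```text
time: 4.97
tcp_pos: [0.497, 0.1283, 0.0747]
tool_rot: [[0.456, 0.89, 0.0], [0.89, -0.456, -0.0], [-0.0, 0.0, -1.0]]
ft_force: [0.4, -0.2, -2.2]
opening: 0.5
```

>>> {"op": "jog_arm", "data": {"steps": [[[0, 0, -0.15], [0, 0, 0], 0.8], [[0, 0, -0.15], [0, 0, 0], 0.8], [[0, 0, -0.1], [0, 0, 0], 0.8], [[0, 0, 0], [0, 0, 0], 0.8]]}}

```text
time: 5.3
tcp_pos: [0.4968, 0.1283, 0.0705]
tool_rot: [[0.456, 0.89, -0.0], [0.89, -0.456, -0.0], [-0.0, -0.0, -1.0]]
ft_force: [-1.0, 0.0, -1.8]
opening: 0.496
```

>>> {"op": "jog_arm", "data": {"steps": [[[0, 0.08, 0], [0, 0, 0], 0.8], [[0, 0, 0], [0, 0, 0], 0.8], [[0, 0, 0], [0, 0, 0], 0.8]]}}

```text
time: 5.55
tcp_pos: [0.4971, 0.1292, 0.0708]
tool_rot: [[0.456, 0.89, 0.0], [0.89, -0.456, -0.0], [0.0, 0.0, -1.0]]
ft_force: [-0.1, -0.5, -2.0]
opening: 0.499
```

>>> {"op": "jog_arm", "data": {"steps": [[[0, 0.08, 0], [0, 0, 0], 0.8], [[0, 0, 0], [0, 0, 0], 0.8], [[0, 0, 0], [0, 0, 0], 0.8]]}}

```text
time: 5.8
tcp_pos: [0.497, 0.1298, 0.0707]
tool_rot: [[0.456, 0.89, 0.0], [0.89, -0.456, -0.0], [-0.0, 0.0, -1.0]]
ft_force: [-0.5, -0.7, -1.5]
opening: 0.5
```

>>> {"op": "jog_arm", "data": {"steps": [[[0.08, -0.16, 0], [0, 0, 0], 0.8], [[0, 0, 0], [0, 0, 0], 0.8], [[0, 0, 0], [0, 0, 0], 0.8]]}}

```text
time: 6.05
tcp_pos: [0.4979, 0.1283, 0.0708]
tool_rot: [[0.457, 0.89, 0.0], [0.89, -0.457, 0.0], [0.0, 0.0, -1.0]]
ft_force: [-0.5, 0.2, -1.3]
opening: 0.497
```

>>> {"op": "jog_arm", "data": {"steps": [[[0.08, 0, 0], [0, 0, 0], 0.8], [[0, 0, 0], [0, 0, 0], 0.8], [[0, 0, 0], [0, 0, 0], 0.8]]}}

```text
time: 6.3
tcp_pos: [0.4982, 0.1283, 0.0706]
tool_rot: [[0.456, 0.89, -0.001], [0.89, -0.456, -0.0], [-0.001, -0.001, -1.0]]
ft_force: [-3.0, -0.8, -1.8]
opening: 0.497
```

>>> {"op": "jog_arm", "data": {"steps": [[[-0.16, 0.2, 0], [0, 0, 0], 0.8], [[0, 0, 0], [0, 0, 0], 0.8], [[0, 0, 0], [0, 0, 0], 0.8]]}}

```text
time: 6.55
tcp_pos: [0.4969, 0.1305, 0.0708]
tool_rot: [[0.456, 0.89, 0.0], [0.89, -0.456, 0.0], [0.0, 0.0, -1.0]]
ft_force: [-1.2, 0.3, -0.6]
opening: 0.503
```

>>> {"op": "jog_arm", "data": {"steps": [[[0, 0.06, 0], [0, 0, 0], 0.8], [[0, 0, 0], [0, 0, 0], 0.8], [[0, 0, 0], [0, 0, 0], 0.8]]}}

```text
time: 6.8
tcp_pos: [0.4969, 0.1309, 0.0708]
tool_rot: [[0.456, 0.89, -0.0], [0.89, -0.456, -0.0], [-0.0, -0.0, -1.0]]
ft_force: [-2.2, -0.5, 0.3]
opening: 0.496
```

>>> {"op": "jog_arm", "data": {"steps": [[[-0.12, -0.26, 0], [0, 0, 0], 0.8], [[0, 0, 0], [0, 0, 0], 0.8], [[0, 0, 0], [0, 0, 0], 0.8]]}}

```text
time: 7.05
tcp_pos: [0.4961, 0.1283, 0.0708]
tool_rot: [[0.457, 0.89, 0.001], [0.89, -0.457, 0.0], [0.0, 0.001, -1.0]]
ft_force: [0.1, 0.7, -1.0]
opening: 0.5
```

>>> {"op": "jog_arm", "data": {"steps": [[[-0.06, 0, 0], [0, 0, 0], 0.8], [[0, 0, 0], [0, 0, 0], 0.8], [[0, 0, 0], [0, 0, 0], 0.8]]}}

```text
time: 7.3
tcp_pos: [0.4953, 0.1283, 0.0707]
tool_rot: [[0.456, 0.89, 0.0], [0.89, -0.456, -0.0], [0.0, 0.0, -1.0]]
ft_force: [0.2, 0.2, -2.3]
opening: 0.5
```

>>> {"op": "jog_arm", "data": {"steps": [[[-0.06, 0, 0], [0, 0, 0], 0.8], [[0, 0, 0], [0, 0, 0], 0.8], [[0, 0, 0], [0, 0, 0], 0.8]]}}

```text
time: 7.55
tcp_pos: [0.4948, 0.1284, 0.0708]
tool_rot: [[0.456, 0.89, 0.001], [0.89, -0.456, -0.0], [0.0, 0.001, -1.0]]
ft_force: [1.6, -0.2, -3.2]
opening: 0.497
```

>>> {"op": "jog_arm", "data": {"steps": [[[-0.06, 0, 0], [0, 0, 0], 0.8], [[0, 0, 0], [0, 0, 0], 0.8], [[0, 0, 0], [0, 0, 0], 0.8]]}}

```text
time: 7.8
tcp_pos: [0.4946, 0.1283, 0.0709]
tool_rot: [[0.456, 0.89, 0.001], [0.89, -0.456, 0.0], [0.001, 0.001, -1.0]]
ft_force: [3.5, 0.0, -2.0]
opening: 0.499
```

>>> {"op": "jog_arm", "data": {"steps": [[[0.24, -0.12, 0], [0, 0, 0], 0.8], [[0, 0, 0], [0, 0, 0], 0.8], [[0, 0, 0], [0, 0, 0], 0.8]]}}

```text
time: 8.05
tcp_pos: [0.4961, 0.127, 0.0706]
tool_rot: [[0.457, 0.89, -0.001], [0.89, -0.457, -0.0], [-0.001, -0.001, -1.0]]
ft_force: [0.1, 0.3, -2.1]
opening: 0.5
```

>>> {"op": "jog_arm", "data": {"steps": [[[0, -0.06, 0], [0, 0, 0], 0.8], [[0, 0, 0], [0, 0, 0], 0.8], [[0, 0, 0], [0, 0, 0], 0.8]]}}

```text
time: 8.3
tcp_pos: [0.4962, 0.1265, 0.0707]
tool_rot: [[0.456, 0.89, -0.0], [0.89, -0.456, -0.0], [-0.0, -0.0, -1.0]]
ft_force: [-0.1, 0.0, -2.1]
opening: 0.499
```

>>> {"op": "jog_arm", "data": {"steps": [[[0.03, 0.2, -0.5], [0, 0, 0], 0.8], [[0, 0, -0.4], [0, 0, 0], 0.8], [[0, 0, -0.3], [0, 0, 0], 0.8], [[0, 0, 0], [0, 0, 0], 0.8]]}}

```text
time: 8.63
tcp_pos: [0.4961, 0.1285, 0.0578]
tool_rot: [[0.456, 0.89, -0.002], [0.89, -0.456, -0.0], [-0.001, -0.001, -1.0]]
ft_force: [-0.6, -0.2, -1.7]
opening: 0.502
```

>>> {"op": "jog_arm", "data": {"steps": [[[0, 0, -0.15], [0, 0, 0], 0.8], [[0, 0, -0.1], [0, 0, 0], 0.8], [[0, 0, 0], [0, 0, 0], 0.8]]}}

```text
time: 8.88
tcp_pos: [0.4967, 0.1285, 0.0561]
tool_rot: [[0.456, 0.89, -0.0], [0.89, -0.456, -0.0], [-0.0, -0.0, -1.0]]
ft_force: [-0.5, -0.5, -1.6]
opening: 0.497
```

>>> {"op": "jog_arm", "data": {"steps": [[[0, 0, -0.1], [0, 0, 0], 0.8], [[0, 0, -0.1], [0, 0, 0], 0.8], [[0, 0, 0], [0, 0, 0], 0.8]]}}

```text
time: 9.13
tcp_pos: [0.4966, 0.1285, 0.0541]
tool_rot: [[0.456, 0.89, -0.0], [0.89, -0.456, -0.0], [-0.0, -0.0, -1.0]]
ft_force: [-0.5, -0.2, -1.4]
opening: 0.497
```

>>> {"op": "jog_arm", "data": {"steps": [[[0, 0, -0.1], [0, 0, 0], 0.8], [[0, 0, 0], [0, 0, 0], 0.8], [[0, 0, 0], [0, 0, 0], 0.8]]}}

```text
time: 9.38
tcp_pos: [0.4967, 0.1285, 0.0532]
tool_rot: [[0.456, 0.89, 0.0], [0.89, -0.456, -0.0], [-0.0, 0.0, -1.0]]
ft_force: [-0.4, 0.0, -1.4]
opening: 0.501
```

>>> {"op": "jog_arm", "data": {"steps": [[[0, 0, -0.1], [0, 0, 0], 0.8], [[0, 0, 0], [0, 0, 0], 0.8], [[0, 0, 0], [0, 0, 0], 0.8]]}}

```text
time: 9.63
tcp_pos: [0.4969, 0.1285, 0.0528]
tool_rot: [[0.456, 0.89, 0.001], [0.89, -0.456, -0.0], [0.0, 0.001, -1.0]]
ft_force: [-2.0, 0.6, 4.1]
opening: 0.497
```

>>> {"op": "jog_arm", "data": {"steps": [[[0, 0, -0.1], [0, 0, 0], 0.8], [[0, 0, 0], [0, 0, 0], 0.8], [[0, 0, 0], [0, 0, 0], 0.8]]}}

```text
time: 9.88
tcp_pos: [0.497, 0.1286, 0.0525]
tool_rot: [[0.456, 0.89, 0.001], [0.89, -0.456, 0.0], [0.001, 0.001, -1.0]]
ft_force: [-4.0, -0.9, 11.5]
opening: 0.497
```

Contact: the nut rests on the thread about 10.8 mm over the washer. Easing to a light load, then backing off counter-clockwise.

>>> {"op": "jog_arm", "data": {"steps": [[[-0.02, 0, 0.08], [0, 0, 0], 0.8], [[0, 0, 0], [0, 0, 0.08], 0.8], [[0, 0, 0], [0, 0, 0.08], 0.8], [[0, 0, 0], [0, 0, 0], 0.8]]}}

```text
time: 10.22
tcp_pos: [0.4965, 0.1286, 0.052]
tool_rot: [[0.306, 0.952, 0.0], [0.952, -0.306, -0.0], [0.0, 0.0, -1.0]]
ft_force: [-0.4, -0.3, -1.3]
opening: 0.498
```

>>> {"op": "jog_arm", "data": {"steps": [[[0, 0, 0], [0, 0, 0.08], 0.8], [[0, 0, 0], [0, 0, 0.08], 0.8], [[0, 0, 0], [0, 0, 0], 0.8]]}}

```text
time: 10.47
tcp_pos: [0.4964, 0.1279, 0.0518]
tool_rot: [[0.153, 0.988, -0.001], [0.988, -0.153, -0.001], [-0.001, -0.0, -1.0]]
ft_force: [0.2, -4.2, -0.6]
opening: 0.498
```

>>> {"op": "jog_arm", "data": {"steps": [[[0, 0, -0.05], [0, 0, -0.06], 0.8], [[0, 0, 0], [0, 0, -0.06], 0.8], [[0, 0, 0], [0, 0, 0], 0.8]]}}

```text
time: 10.72
tcp_pos: [0.4965, 0.1286, 0.0513]
tool_rot: [[0.277, 0.961, 0.0], [0.961, -0.277, 0.0], [0.0, -0.0, -1.0]]
ft_force: [0.2, 0.0, -1.1]
opening: 0.495
```

>>> {"op": "jog_arm", "data": {"steps": [[[0, 0, -0.1], [0, 0, 0], 0.8], [[0, 0, 0], [0, 0, 0], 0.8], [[0, 0, 0], [0, 0, 0], 0.8]]}}

```text
time: 10.97
tcp_pos: [0.4965, 0.1285, 0.0504]
tool_rot: [[0.271, 0.963, -0.0], [0.963, -0.271, -0.0], [-0.0, -0.0, -1.0]]
ft_force: [0.4, 0.3, -1.4]
opening: 0.499
```

>>> {"op": "jog_arm", "data": {"steps": [[[0, 0, -0.1], [0, 0, 0], 0.8], [[0, 0, 0], [0, 0, 0], 0.8], [[0, 0, 0], [0, 0, 0], 0.8]]}}

```text
time: 11.22
tcp_pos: [0.4965, 0.1285, 0.0495]
tool_rot: [[0.271, 0.963, 0.0], [0.963, -0.271, -0.0], [-0.0, 0.0, -1.0]]
ft_force: [0.7, -1.1, -1.6]
opening: 0.5
```

>>> {"op": "jog_arm", "data": {"steps": [[[0, 0, -0.1], [0, 0, 0], 0.8], [[0, 0, 0], [0, 0, 0], 0.8], [[0, 0, 0], [0, 0, 0], 0.8]]}}

```text
time: 11.47
tcp_pos: [0.4966, 0.1285, 0.0485]
tool_rot: [[0.271, 0.963, 0.0], [0.963, -0.271, -0.0], [-0.0, 0.0, -1.0]]
ft_force: [1.0, 0.3, -1.8]
opening: 0.497
```

>>> {"op": "jog_arm", "data": {"steps": [[[0, 0, -0.08], [0, 0, 0], 0.8], [[0, 0, 0], [0, 0, 0], 0.8], [[0, 0, 0], [0, 0, 0], 0.8]]}}

```text
time: 11.72
tcp_pos: [0.4966, 0.1285, 0.0477]
tool_rot: [[0.271, 0.963, 0.0], [0.963, -0.271, -0.0], [0.0, 0.0, -1.0]]
ft_force: [-0.1, -0.0, -1.4]
opening: 0.497
```

Now about 5.8 mm over the washer with no load, below the lowest ridge height: it's in the gap. Continuing down to about 4 mm.

>>> {"op": "jog_arm", "data": {"steps": [[[0, 0, -0.08], [0, 0, 0], 0.8], [[0, 0, 0], [0, 0, 0], 0.8], [[0, 0, 0], [0, 0, 0], 0.8]]}}

```text
time: 11.97
tcp_pos: [0.4964, 0.1286, 0.0468]
tool_rot: [[0.271, 0.963, -0.0], [0.963, -0.271, 0.0], [-0.0, -0.0, -1.0]]
ft_force: [0.2, -0.3, -1.8]
opening: 0.494
```

>>> {"op": "jog_arm", "data": {"steps": [[[0, 0, -0.08], [0, 0, 0], 0.8], [[0, 0, 0], [0, 0, 0], 0.8], [[0, 0, 0], [0, 0, 0], 0.8]]}}

```text
time: 12.22
tcp_pos: [0.4965, 0.1286, 0.0462]
tool_rot: [[0.271, 0.963, 0.0], [0.963, -0.271, 0.0], [0.0, 0.0, -1.0]]
ft_force: [-0.5, -0.4, -0.3]
opening: 0.5
```

>>> {"op": "jog_arm", "data": {"steps": [[[0, 0, -0.08], [0, 0, 0], 0.8], [[0, 0, 0], [0, 0, 0], 0.8], [[0, 0, 0], [0, 0, 0], 0.8]]}}

```text
time: 12.47
tcp_pos: [0.4966, 0.1286, 0.0459]
tool_rot: [[0.271, 0.963, 0.001], [0.963, -0.271, 0.0], [0.0, 0.001, -1.0]]
ft_force: [-1.6, -1.0, 5.4]
opening: 0.5
```

Contact again at about 4 mm: dropped in, with a measured 6.7 mm fall. Now turning clockwise and following the 3.8 mm/rad lead.

>>> {"op": "jog_arm", "data": {"steps": [[[0, 0, 0], [0, 0, -0.08], 0.8], [[0, 0, -0.03], [0, 0, -0.08], 0.8], [[0, 0, 0], [0, 0, 0], 0.8]]}}

```text
time: 12.72
tcp_pos: [0.4971, 0.1287, 0.0455]
tool_rot: [[0.423, 0.906, 0.002], [0.906, -0.423, 0.0], [0.001, 0.001, -1.0]]
ft_force: [0.1, 0.4, 3.2]
opening: 0.501
```

>>> {"op": "jog_arm", "data": {"steps": [[[0, 0, -0.03], [0, 0, -0.08], 0.8], [[0, 0, -0.03], [0, 0, -0.08], 0.8], [[0, 0, 0], [0, 0, 0], 0.8]]}}

```text
time: 12.97
tcp_pos: [0.4972, 0.1287, 0.0449]
tool_rot: [[0.56, 0.829, 0.002], [0.829, -0.56, 0.0], [0.001, 0.001, -1.0]]
ft_force: [-0.2, 0.8, 3.9]
opening: 0.501
```

```bash
python3 -c "
from station import ctrl
s=ctrl.observe();print(s['tcp_pos'],s['ft_force'],s['moment'],s['joint_positions'])"
```

```text
[0.49721162 0.12867381 0.0448796 ] [-0.18492231  0.82393085  3.94674407] [-0.04072172 -0.16533951 -0.01974612] [ 5.95606610e+00  3.11395595e+01  1.01932058e+02 -3.55194569e-03
  4.68259829e+01  4.00115139e+01]
```

>>> {"op": "jog_arm", "data": {"steps": [[[0, 0, -0.03], [0, 0, -0.08], 0.8], [[0, 0, -0.03], [0, 0, -0.08], 0.8], [[0, 0, -0.03], [0, 0, -0.08], 0.8], [[0, 0, 0], [0, 0, 0], 0.8]]}}

```text
time: 13.3
tcp_pos: [0.4972, 0.1286, 0.044]
tool_rot: [[0.74, 0.673, 0.002], [0.673, -0.74, -0.0], [0.001, 0.001, -1.0]]
ft_force: [0.8, -0.2, 4.4]
opening: 0.5
```

>>> {"op": "jog_arm", "data": {"steps": [[[0, 0, -0.03], [0, 0, -0.08], 0.8], [[0, 0, -0.03], [0, 0, -0.08], 0.8], [[0, 0, -0.03], [0, 0, -0.08], 0.8], [[0, 0, 0], [0, 0, 0], 0.8]]}}

```text
time: 13.63
tcp_pos: [0.4971, 0.1285, 0.043]
tool_rot: [[0.878, 0.479, 0.001], [0.479, -0.878, -0.0], [0.001, 0.001, -1.0]]
ft_force: [0.8, -1.0, 4.8]
opening: 0.499
```

>>> {"op": "jog_arm", "data": {"steps": [[[0, 0, -0.03], [0, 0, -0.08], 0.8], [[0, 0, -0.03], [0, 0, -0.08], 0.8], [[0, 0, 0], [0, 0, 0], 0.8]]}}

```text
time: 13.88
tcp_pos: [0.497, 0.1285, 0.0424]
tool_rot: [[0.943, 0.333, 0.001], [0.333, -0.943, -0.0], [0.001, 0.0, -1.0]]
ft_force: [2.0, 0.2, 5.7]
opening: 0.5
```

>>> {"op": "jog_arm", "data": {"steps": [[[0, 0, -0.03], [0, 0, -0.07], 0.8], [[0, 0, 0], [0, 0, 0], 0.8], [[0, 0, 0], [0, 0, 0], 0.8]]}}

```text
time: 14.13
tcp_pos: [0.497, 0.1285, 0.0421]
tool_rot: [[0.963, 0.271, 0.001], [0.271, -0.963, -0.0], [0.001, 0.0, -1.0]]
ft_force: [2.5, -0.4, 5.5]
opening: 0.494
```

>>> {"op": "jog_arm", "data": {"steps": [[[0, 0, -0.02], [0, 0, -0.07], 0.8], [[0, 0, 0], [0, 0, 0], 0.8], [[0, 0, 0], [0, 0, 0], 0.8]]}}

```text
time: 14.38
tcp_pos: [0.4969, 0.1285, 0.0419]
tool_rot: [[0.979, 0.202, 0.001], [0.202, -0.979, 0.0], [0.001, 0.0, -1.0]]
ft_force: [0.6, 0.6, 5.5]
opening: 0.497
```

```bash
python3 -c "
from station import ctrl
s=ctrl.observe();print(s['tcp_pos'],s['ft_force'],s['moment'],s['joint_positions'])"
```

```text
[0.49685126 0.12854998 0.04190273] [0.61992957 0.57891261 5.53632707] [ 0.06528462 -0.10622633 -0.07620584] [5.94473221e+00 3.14073346e+01 1.02074002e+02 6.01055189e-05
 4.64712831e+01 8.42688567e+01]
```

>>> {"op": "jog_arm", "data": {"steps": [[[0, 0, -0.02], [0, 0, -0.07], 0.8], [[0, 0, 0], [0, 0, 0], 0.8], [[0, 0, 0], [0, 0, 0], 0.8]]}}

```text
time: 14.63
tcp_pos: [0.4967, 0.1285, 0.0419]
tool_rot: [[0.991, 0.133, 0.001], [0.133, -0.991, 0.0], [0.001, -0.0, -1.0]]
ft_force: [0.2, 0.7, 7.9]
opening: 0.496
```

```bash
python3 -c "
from station import ctrl
s=ctrl.observe();print(s['tcp_pos'],s['ft_force'],s['moment'])"; python3 rel.py 5 .033; python3 lat.py 5 .033
```

```text
[0.49674939 0.12853824 0.04188287] [0.24342219 0.66354811 7.8607452 ] [ 0.15166112  0.13062939 -0.21175638]
[0.49671937 0.12855636 0.04186009] [0.67182376 0.60449083 8.21531801]
scene nut obs 221.875 [[209, 235], [209, 235], [209, 235], [209, 234]] pred 222.3 (np.float64(208.8), np.float64(235.8)) px/mm 0.347 -0.241
scene felt obs 222.0 [[208, 236], [208, 236], [208, 236], [208, 236]] pred 222.66 (np.float64(208.1), np.float64(237.2)) px/mm 0.345 -0.24
side nut obs 242.625 [[230, 255], [230, 255], [230, 255], [231, 255]] pred 242.95 (np.float64(229.8), np.float64(256.1)) px/mm 0.403 -0.078
side felt obs 242.75 [[228, 260], [228, 256], [229, 256], [229, 256]] pred 243.17 (np.float64(229.1), np.float64(257.3)) px/mm 0.401 -0.078
```

View pics/z5.png

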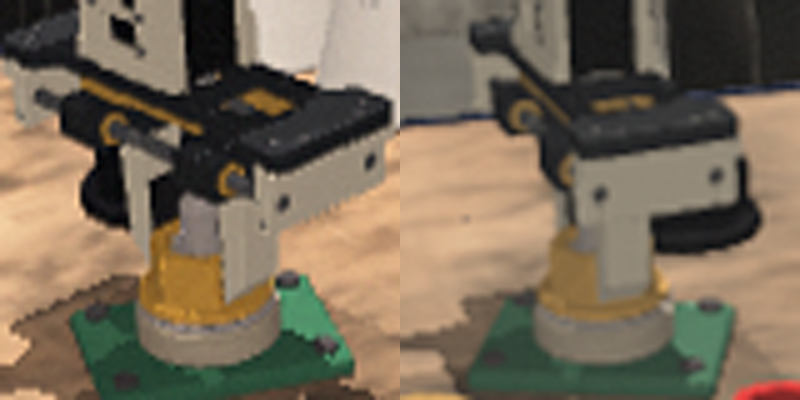

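The crop shows the flange flat on the washer. Descent has stopped and turning torque is rising, so it's seated. Unloading, releasing and rising.

>>> {"op": "jog_arm", "data": {"steps": [[[0, 0, 0.08], [0, 0, 0], 0.8], [[0, 0, 0], [0, 0, 0], 0.4], [[0, 0, 0], [0, 0, 0], 0.2], [[0, 0, 0], [0, 0, 0], 0.2], [[0, 0, 0], [0, 0, 0], 0.2]]}}

```text
time: 15.2
tcp_pos: [0.4961, 0.1285, 0.0418]
tool_rot: [[0.992, 0.128, -0.001], [0.128, -0.992, -0.0], [-0.001, 0.0, -1.0]]
ft_force: [0.1, -0.6, 0.0]
opening: 0.736
```

>>> {"op": "jog_arm", "data": {"steps": [[[0, 0, 0], [0, 0, 0], 0.2], [[0, 0, 0], [0, 0, 0], 0.2], [[0, 0, 0], [0, 0, 0], 0.2], [[0, 0, 0], [0, 0, 0], 0.2]]}}

```text
time: 15.53
tcp_pos: [0.4965, 0.1285, 0.0421]
tool_rot: [[0.992, 0.127, -0.0], [0.127, -0.992, -0.0], [-0.0, 0.0, -1.0]]
ft_force: [0.9, 0.8, 0.1]
opening: 0.8
```

>>> {"op": "jog_arm", "data": {"steps": [[[0, 0, 1], [0, 0, 0], 0.2], [[0, 0, 2], [0, 0, 0], 0.2], [[0, 0, 3], [0, 0, 0], 0.2], [[0, 0, 4], [0, 0, 0], 0.2], [[0, 0, 3], [0, 0, 0], 0.2]]}}

```text
time: 15.95
tcp_pos: [0.4968, 0.1286, 0.1754]
tool_rot: [[0.992, 0.127, 0.002], [0.127, -0.992, 0.0], [0.002, 0.0, -1.0]]
ft_force: [0.5, 0.1, -0.0]
opening: 0.798
```

>>> {"op": "jog_arm", "data": {"steps": [[[-1, -3, 0], [0, 0, 0], 0.2], [[-2, -3, 0], [0, 0, 0], 0.2], [[-1, -3, 0], [0, 0, 0], 0.2], [[0, 0, 0], [0, 0, 0], 0.2], [[0, 0, 0], [0, 0, 0], 0.2]]}}

```text
time: 16.37
tcp_pos: [0.4563, 0.0374, 0.1731]
tool_rot: [[0.992, 0.124, 0.001], [0.124, -0.992, -0.0], [0.001, 0.0, -1.0]]
ft_force: [0.4, 0.8, 0.5]
opening: 0.798
```

```bash
python3 rel.py 6 .033
python3 - <<'E'
from loc import *
for n in('scene','side','wrist'):
    d=np.load(f'/tmp/{n}6.npz');W=d['W'].reshape(-1,3);c=cv2.cvtColor(d['p'],cv2.COLOR_BGR2HSV).reshape(-1,3)
    m=(np.hypot(W[:,0]-.4965,W[:,1]-.1285)<.04)&(c[:,0]>12)&(c[:,0]<32)&(c[:,1]>90)&(W[:,2]>.03)&(W[:,2]<.09)
    t=W[m];top=t[t[:,2]>.058]
    print(n,len(t),np.percentile(t[:,2],[1,99]),'top med',np.median(top[:,2]), 'flange-top med',np.median(t[(t[:,2]>.034)&(t[:,2]<.045)][:,2]),circ(top)[0])
    if len(top)>30:
        A=np.c_[top[:,:2],np.ones(len(top))];print(' tilt',np.linalg.lstsq(A,top[:,2],rcond=None)[0][:2])
E
```

```text
[0.45696867 0.03909604 0.17252948] [-0.00147907  0.0095254  -1.10231809]
scene 381 [0.03246216 0.06213147] top med 0.0605952115310395 flange-top med 0.03755798430413849 [0.4944853  0.12616149 0.02104444]
 tilt [0.0036617  0.02675141]
side 351 [0.03475734 0.06447663] top med 0.06265790242036211 flange-top med 0.03942455901944682 [0.49492966 0.1268516  0.02140861]
 tilt [0.00951064 0.03867385]
wrist 2491 [0.03700141 0.06484112] top med 0.06330007210937655 flange-top med 0.03948351349298425 [0.49642982 0.1282373  0.02101882]
 tilt [-0.00383611  0.00646822]
```

View pics/z6.png

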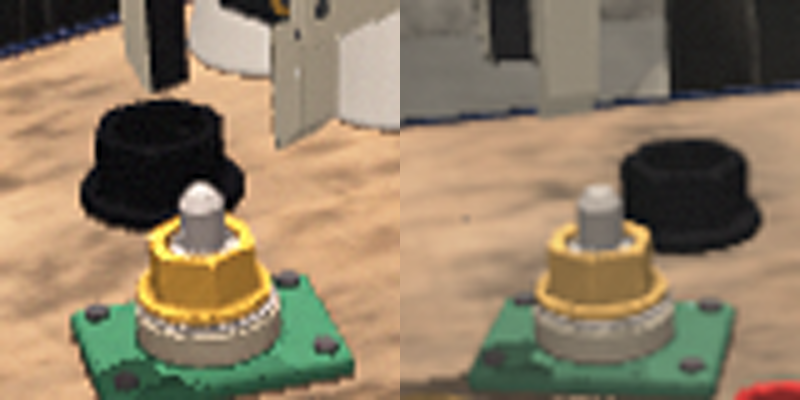

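View pics/scene6.png

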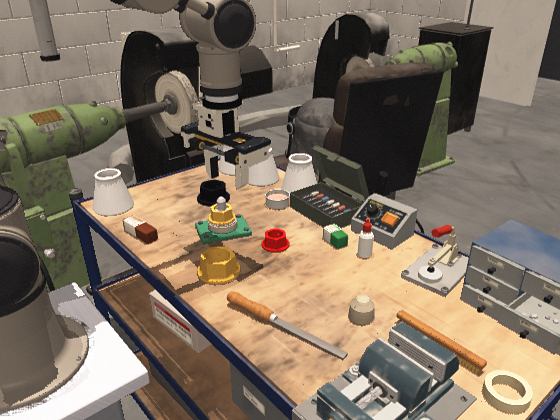

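The pictures show the nut flat on the washer with the stud through its bore and the gripper clear; the scene is otherwise unchanged. The wrist camera puts its top at 63.3 mm, where 63 is expected. Handing in.

```bash
python3 -c "
from station import ctrl
print(ctrl.finish_job())"
```

```text
the job is handed in; nothing more can be done
None
```

I put the small brass nut over the stud, started its thread and turned it down until its flange lay on the washer. I then let go and handed the job in at about 17 s; no verdict is reported.

- **Thread start:** Force probing on the plain pilot centred the nut sideways. It first touched the thread about 11 mm over the washer, and backing off about 9° freed it. I lowered it about 6.7 mm to the dropped-in height of roughly 4 mm.
- **Turning down:** It went about 67° clockwise until it stopped sinking and the turning torque rose. The highest vertical wrist force I read was about 12 N, and nothing jammed. I overshot the backing-off slightly, felt about 4 N sideways, and turned back before lowering.
- **Last checks:**
  - The wrist camera put the nut's top at 63.3 mm (63 expected), with tilt under 0.01 rad and its axis at (0.4964, 0.1282).
  - That is within 0.5 mm of the stud axis found by touch.
  - The gripper was clear with wrist force near zero, and the bystanders looked unmoved.
- **Disagreements:** The scene camera put the nut's top about 2.4 mm lower, at 60.6 mm, and the side camera at 62.7 mm. Both gave tilts of 0.03–0.04 rad and an axis 2–3 mm off. I put this down to their coarse, oblique view of a partly seen top and the 2 mm calibration.

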